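Take the left-hand gland nut off the flange adapter

TASK

Unscrew the green gland nut from the flange adapter: its thread is left-handed, so it comes off clockwise seen from above. Feel your way and never strain or force the thread, draw the nut straight up off the spigot, and set it gently down flat in the blue tray, same way up, and let go. Leave the purple cover, the copper washers and the lamp switch as they are.

Things in the scene. Friction and masses are not known exactly. Their poses are not given: they have to be found in the camera images.
- adapter: Cast steel flange adapter bolted to the cart top; it does not move. Round flange 110 mm across, 16 mm thick, with six 5 mm high bolt heads; hub 52 mm across up to 34 mm; then a bright steel threaded spigot, 32 mm across the thread, up to 70 mm. Origin: centre of its underside, z up along the spigot. Its yaw does not tell where the thread begins.
- nut: Green iron gland nut, about 0.2 kg, loose, screwed down on the spigot with its underside on the hub. Hexagon 46 mm across flats, 30 mm high, open bore 35 mm, 1.5 mm side play on the spigot. Origin: centre of its underside, z up; flats face along its x axis and every 60 degrees from it. Dark notches in its corners mark a left-hand thread.
- nut_lugs (a point): Centre between the nut's two inner lugs, 12 mm above its underside. The lugs run in a coarse left-hand thread with 1.2 mm of up-and-down play: first a level stretch, then a climb of 4.5 mm in 0.45 rad clockwise, then an open gap 0.17 rad wide where the nut lifts straight out, then a hard stop.
- spigot_top (a point): Centre of the spigot's top end, 70 mm above the cart. The thread's phase is hidden: the gap opens after 0.6 to 1.55 rad of clockwise turn from the start and 0.17 rad later comes the stop. It must be felt: a light upward pull (5 to 10 N) is resisted until the gap, then the nut rises freely.
- hub_face (a point): Centre of the hub's top face, 34 mm above the cart, where the nut's underside starts. The thread bears at most 25 N: it is strained if the nut is turned without rising on the climb, pulled hard before the gap, or turned against a stop (there is one 0.05 to 0.95 rad counter-clockwise of the start too).
- tray: Blue open metal parts tray fixed to the cart, outside 160 x 160 x 22 mm, walls and floor 5 mm thick. Origin: centre of its underside, z up.
- cover: Purple plastic coupler cover, loose, 54 mm across, 24 mm high. Origin: centre of its underside.
- washer1: Copper crush washer, loose, 34 mm across, 5 mm thick. Origin: centre of its underside.
- washer2: Second copper crush washer, same as the first.
- toggle (a joint): Black toggle switch on the grey lamp base, rad; 0 as found, swings to 0.8.

How it is judged (in metres and radians):
On the way:
1. the nut is off its thread and drawn straight up clear of the spigot (z of nut in the frame of adapter above 0.062 m and horizontal distance between nut and adapter below 0.02 m and angle between nut's own z axis and vertical below 0.25 rad), for 0.05 s.
At the end, for the whole second after the job is handed in: The nut lies flat on the floor of the blue tray (within 56 mm of its centre along each side, underside within 4 mm of the floor, tilted less than 0.1 rad, same way up), at rest and released (x of nut in the frame of tray between -0.056 and 0.056 m and y of nut in the frame of tray between -0.056 and 0.056 m and z of nut in the frame of tray below 0.009 m and angle between nut's own z axis and vertical below 0.1 rad and linear speed of nut below 0.02 m/s); the robot touches nothing.
It fails at once if the thread is strained: more than 25 N between nut and adapter (contact force between nut and adapter above 25 N).
It fails at once if the nut is pressed hard into the tray: more than 50 N (contact force between nut and tray above 50 N).
It fails at once if the nut is dropped (falls freely, faster than 0.35 m/s) (linear speed of nut above 0.35 m/s and not (contact force between the fingers and nut above 0.1 N)).
It fails at once if the purple cover or a copper washer is moved by more than 15 mm (distance of any of cover, washer1, washer2 from where it was at the start of the episode above 0.015 m).
It fails at once if the lamp switch is moved by more than 0.3 rad (value of joint toggle above 0.3 rad).
It also fails if it takes over 72 s, if anything falls off the work surface, if the arm or the gripper's body presses on something with over 40 N, if the wrist force passes 120 N, or if a joint passes its speed limit or range.

ROBOT

A 6-joint arm with a two-finger parallel gripper is mounted at the origin on the work surface. World frame = base frame: x ahead of the robot, y to its left, z up, the work surface at z = 0. Lengths are in mm, angles in rad, forces in N, time in s.
With the tool pointing down it reaches from about 300 to 850 mm from the base axis. Payload 4.2 kg.
Tool frame: the origin (TCP) lies where the fingers leave the gripper's body, on its centre line; the fingertips stand 78 mm ahead of it and the grasp point (between the pads) lies 60 mm ahead of it; z points along the fingers, y is the line along which they close (so a half turn about z gives the same grasp; the last joint's range is limited). The gripper opens to 91 mm and grips with 3 to 60 N. Pads are 32 mm wide; open, the fingers measure 118 mm over their backs; the gripper's body (76 mm by 178 mm) begins 60 mm behind the grasp point.
Start: joints at [1.222, 0.32, 1.565, -0, 1.257, -0.02], TCP at [185.672, 544.207, 292.276] pointing down, gripper open.
Joint ranges: [-3.11, 3.11], [-0.84, 2.01], [0.21, 2.61], [-1.34, 4.49], [0.05, 2.63], [-2.56, 2.56]. Speed limits (rad/s): [2.57, 2.57, 3.14, 3.14, 3.14, 3.14].

INTERFACE

Orientations are given as [roll, pitch, yaw] about the fixed x, y, z axes, in that order (R = Rz(yaw) Ry(pitch) Rx(roll)).
In Python, from bench import sensors, imaging, arm gives the robot as it stands. The module is installed in compiled form; this text tells all that it offers.
- The arm moves only by the shell command python3 -m handwheel 'ROWS' [FORCE]. ROWS is JSON, a list of rows, each a list of 7 numbers: the shift along the tool's x, y, z in mm, then the turn, a rotation vector about the tool's x, y, z in degrees, then the finger opening in mm, from 0 to 91.2. A call has 1 to 5 rows; each row shifts and turns the commanded pose from where the row before left it, along the tool's axes as they then stand; what a row does not reach is not made up. A row lasts 1/12 s, in which the tool goes at most 41.7 mm and 7.16 degrees, less where a joint would pass 70% of its speed; a pose out of reach is approached as far as the arm can. A call with a gripper value outside its range is refused whole. The fingers move at their own pace and stop on an object; FORCE is the grip in N (left out, the last holds). Time passes only in rows, so rows that do not move let the fingers close. It gives the time, the measured TCP pose, the force, the opening and the grip force at its end, in the units of the state.
- sensors.sense(): the state, without advancing time (a new reading comes with each control period).
- imaging.get_image(name): name is "scene" or "top" or "wrist"; returns a dict with "frame" (400x640x3 uint8, red, green, blue), "vfov" (degrees; the focal length in pixels is half the picture's height over the tangent of half this angle, whatever the lens; pixels are square), "cx", "cy" (the principal point, pixels), "R" (3x3) and "t" (3): a world point X has camera coordinates R X + t. Camera axes: x right, y down, z forward; pixel columns grow to the right and rows downward; lengths in mm; the calibration is good to about 2 mm. A picture is of the moment at which its call begins. There is no depth.
- arm.sign_off(): hands the job in; it is judged then, once.
The state is a dict: "clock": time; "joint_positions": joint angles; "qvel": joint speeds; "joint_torque": joint torques, N m; "position": TCP position; "orientation": TCP orientation; "contact_force": force on the tool from outside, world axes, zero at the start; "ft_torque": the same for the moment, N m; "gripper_width": opening from 0.0 (shut) to 1.0 (fully open); "grasp_force": force on a finger pad.
Only numpy, scipy, OpenCV 4.12 (cv2) and the standard library are available. Lean on these libraries where they do the work, as an engineer would, in place of code of your own. Each camera call takes 0.05 s, during which the arm holds its last target. There are 200 camera calls.

## Working session

There is one attempt and no reset: what is moved stays moved. The work goes in short steps, Python scripts to look and compute and a shell command to move; the robot and the scene stay as the last step left them, time stands still between calls to the robot, and variables do not carry over. Pictures are saved under pics/ and viewed, at most 10 in all, crops included, and the job is handed in when it is done.

```bash
mkdir -p pics; cat > h.py <<'E'
import numpy as np,cv2,sys
from bench import sensors,imaging
def K(d):
    f=200/np.tan(np.radians(d["vfov"])/2); return f,d["cx"],d["cy"]
def ray(d,u,v):
    f,cx,cy=K(d);R=np.array(d["R"]);t=np.array(d["t"])
    return -R.T@t, R.T@np.array([(u-cx)/f,(v-cy)/f,1.])
def onplane(d,u,v,z):
    o,r=ray(d,u,v); return o+r*(z-o[2])/r[2]
def tri(a,b):
    (o,r),(p,s)=a,b; k=np.linalg.lstsq(np.c_[r,-s],p-o,rcond=None)[0]
    A,B=o+r*k[0],p+s*k[1]; return (A+B)/2,np.linalg.norm(A-B)
def proj(d,X):
    f,cx,cy=K(d);c=np.array(d["R"])@X+d["t"]; return c[:2]/c[2]*f+[cx,cy]
def mask(im,lo,hi):
    return cv2.inRange(cv2.cvtColor(im,cv2.COLOR_RGB2HSV),lo,hi)
G=((45,70,30),(85,255,255));B=((100,90,40),(125,255,255))
def blob(m):
    c=max(cv2.findContours(m,0,2)[0],key=cv2.contourArea);return c
E
python3 - <<'E'
from h import *
ims=[imaging.get_image(n) for n in("scene","top","wrist")]
for n,d in zip("stw",ims):
    print(n,d["vfov"],d["cx"],d["cy"],np.round(ray(d,320,200),2).tolist())
    cv2.imwrite(f"pics/{n}0.png",d["frame"][:,:,::-1])
    for nm,c in(("G",G),("B",B)):
        m=mask(d["frame"],*c)
        if m.any():
            k=blob(m);M=cv2.moments(k);print(nm,cv2.contourArea(k),cv2.boundingRect(k))
print(sensors.sense())
E
```

```text
s 55.36826127402307 321.269160160111 200.6742963424508 [[1331.55, -152.69, 602.66], [-0.82, 0.02, -0.58]]
G 1473.0 (125, 108, 54, 49)
B 14860.5 (20, 0, 185, 171)
t 44.333172789096096 317.7139436415255 200.14341669213363 [[495.83, -144.5, 1288.22], [0.06, -0.0, -1.0]]
G 1770.5 (452, 153, 50, 49)
B 3600.5 (317, 165, 71, 71)
w 64.30699429079084 318.40725814003764 202.38926307099405 [[110.77, 568.53, 383.09], [0.26, -0.08, -0.96]]
G 0.0 (259, 399, 1, 1)
B 0.0 (325, 399, 1, 1)
{'clock': 0.15, 'joint_positions': array([ 1.22201861e+00,  3.20138606e-01,  1.56537090e+00,  1.48577990e-05,
        1.25737439e+00, -2.00169882e-02]), 'qvel': array([ 0.00046098, -0.00123641, -0.00449863,  0.00219842, -0.00058804,
       -0.00027053]), 'joint_torque': array([ 3.66411214e-04, -4.12773907e+01, -2.32156330e+01,  7.28492439e-02,
        4.32123116e-02, -8.31370949e-05]), 'position': array([185.56660118, 543.95851875, 291.62787391]), 'orientation': array([-3.14030195e+00, -3.99703540e-05,  2.81282731e+00]), 'contact_force': array([-0.37084368, -0.60032084, -0.09241915]), 'ft_torque': array([ 0.01024364,  0.04902552, -0.04296052]), 'grasp_force': 0.0, 'gripper_width': 0.9981979332053}
```

View pics/t0.png

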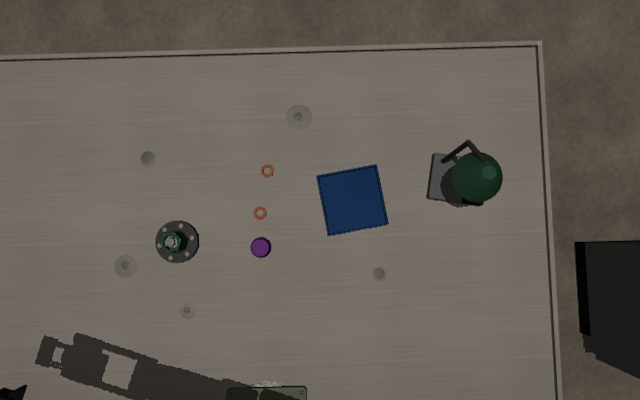

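View pics/s0.png

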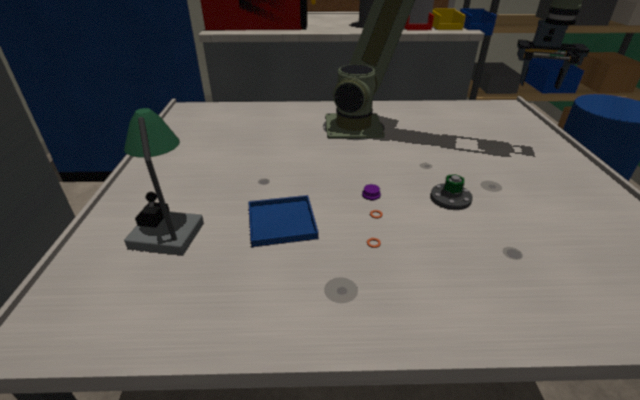

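The top view shows the nut on the flange near (172,241), the tray at (352,200), the cover at (261,247), washers at (267,171) and (260,213), and the lamp at (470,178). The scene view shows the nut at (455,185) and the tray at (283,220).

```bash
python3 - <<'E'
from h import *
s,t=[imaging.get_image(n) for n in("scene","top")]
def win(d,c,x0,y0,x1,y1):
    m=mask(d["frame"],*c);w=np.zeros_like(m);w[y0:y1,x0:x1]=m[y0:y1,x0:x1];return blob(w)
gs=win(s,G,430,165,480,210);gt=win(t,G,150,220,200,265)
for k in(gs,gt):print(cv2.boundingRect(k),cv2.contourArea(k))
def cen(k):
    x,y,w,h=cv2.boundingRect(k);return x+(w-1)/2,y+(h-1)/2
print("nut tri (mid-body/top)",tri(ray(s,*cen(gs)),ray(t,*cen(gt))))
print("nut z=64 from top",onplane(t,*cen(gt),64))
# tray rim corners
bt=win(t,B,300,150,400,250);bs=win(s,B,235,190,330,250)
ct=cv2.boxPoints(cv2.minAreaRect(bt));cs=cv2.approxPolyDP(cv2.convexHull(bs),6,True)[:,0]
T=np.array([onplane(t,*p,22) for p in ct]);print("tray",T.round(1).tolist(),T.mean(0),np.linalg.norm(np.diff(T,axis=0),axis=1))
for p in ct:
    q=proj(s,onplane(t,*p,22));j=np.argmin(np.linalg.norm(cs-q,axis=1));print(p,cs[j],tri(ray(t,*p),ray(s,*cs[j].astype(float))))
for n,u,v,z in(("cover",261,247,24),("w1",267,171,5),("w2",260,213,5),("flange",177,242,16)):print(n,onplane(t,u,v,z).round(0))
x=sensors.sense();print(x["position"],x["orientation"])
w=imaging.get_image("wrist")
import scipy.spatial.transform as S
R=S.Rotation.from_euler("xyz",x["orientation"]).as_matrix()
print("cam in tool",R.T@(ray(w,0,0)[0]-x["position"]),"axis",R.T@np.array(w["R"])[2]);print("tool R",R.round(3))
E
```

```text
(446, 175, 18, 11) 46.5
(161, 232, 21, 21) 283.5
nut tri (mid-body/top) (array([478.94635075, 224.59785456,  59.38615181]), np.float64(0.9852570636735508))
nut z=64 from top [478.89540107 222.71422035  64.        ]
tray [[639.9, -142.4, 22.0], [666.1, -299.4, 22.0], [510.2, -323.9, 22.0], [484.5, -168.1, 22.0]] [ 575.1869009  -233.45279729   22.        ] [159.20169318 157.77626262 157.97246561]
[316.1394  175.55365] [316 238] (array([ 641.94699672, -144.74034267,    4.18091202]), np.float64(4.734488700833756))
[376.336   163.90271] [252 246] (array([ 668.01847769, -298.64109231,    5.43448276]), np.float64(5.632527019891602))
[387.91473 223.72617] [249 202] (array([ 510.13985268, -323.0989271 ,   18.32840682]), np.float64(2.6575758193089096))
[327.71814 235.3771 ] [307 196] (array([ 484.43577005, -168.67115545,   17.34728898]), np.float64(1.0569247720451254))
cover [459.   4.  24.]
w1 [657. -14.   5.]
w2 [547.   7.   5.]
flange [478. 222.  16.]
[185.62319546 544.05761633 291.88498699] [-3.14085104e+00 -2.22361876e-05  2.81274689e+00]
cam in tool [ 78.74947363  -0.97979548 -91.56272046] axis [-2.75992664e-01  3.75169707e-04  9.61159669e-01]
tool R [[-0.946  0.323 -0.   ]
 [ 0.323  0.946 -0.001]
 [ 0.    -0.001 -1.   ]]
```

```bash
R='[-25.4,-13.9,3,0,0,0,91]'; for i in 1; do
python3 -m handwheel '[[-25.4,-13.9,3,0,0,0,91],[-25.4,-13.9,3,0,0,0,91],[-25.4,-13.9,3,0,0,0,91],[-25.4,-13.9,3,0,0,0,91],[-25.4,-13.9,3,0,0,0,91]]' >/dev/null
python3 -m handwheel '[[-25.4,-13.9,3,0,0,0,91],[-25.4,-13.9,3,0,0,0,91],[-25.4,-13.9,3,0,0,0,91],[-25.4,-13.9,3,0,0,0,91],[-25.4,-13.9,3,0,0,0,91]]' >/dev/null
python3 -m handwheel '[[-25.4,-13.9,3,0,0,0,91],[-25.4,-13.9,3,0,0,0,91],[-25.4,-13.9,3,0,0,0,91],[-25.4,-13.9,3,0,0,0,91],[-25.4,-13.9,3,0,0,0,91]]'
python3 -m handwheel '[[0,0,0,0,0,0,91],[0,0,0,0,0,0,91]]'; done
python3 - <<'E'
from h import *
x=sensors.sense();print(x["joint_positions"].round(3))
d=imaging.get_image("wrist");cv2.imwrite("pics/w1.png",d["frame"][:,:,::-1])
E
```

```text
clock: 1.55
position: [479.7, 222.6, 247.2]
orientation: [3.141, 0.0, 2.813]
contact_force: [0.4, 0.7, 0.3]
gripper_width: 0.997
grasp_force: 0.0
clock: 1.72
position: [479.5, 222.9, 246.9]
orientation: [-3.141, -0.001, 2.81]
contact_force: [-0.8, -0.2, -0.0]
gripper_width: 1.001
grasp_force: 0.0
[ 0.413  0.282  1.74   0.     1.12  -0.826]
```

View pics/w1.png

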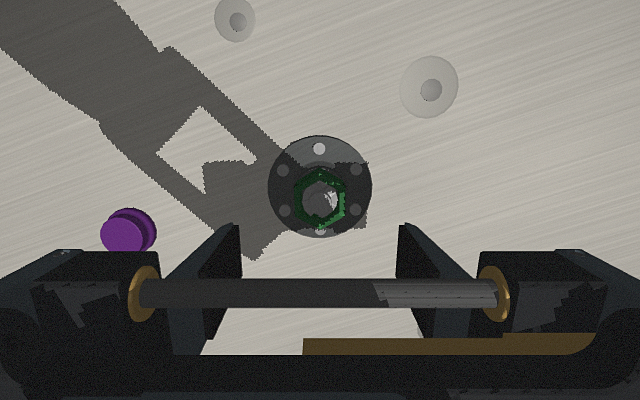

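The nut sits at (320,200) in the wrist view, hex corners up and down, with flats left and right, so it is almost aligned with the fingers' closing line. The cover is at (128,230), to the left.

```bash
python3 - <<'E'
from h import *
from scipy.spatial.transform import Rotation as S
x=sensors.sense();d=imaging.get_image("wrist");t=imaging.get_image("top")
m=mask(d["frame"],(40,60,15),(90,255,255));m[:150]=0;m[250:]=0;m[:,:270]=0;m[:,370:]=0
m=cv2.morphologyEx(m,cv2.MORPH_CLOSE,np.ones((3,3)))
k=cv2.convexHull(np.vstack([c for c in cv2.findContours(m,0,2)[0] if cv2.contourArea(c)>3]))
print(cv2.boundingRect(k))
for e in(3,4,5):print(e,cv2.approxPolyDP(k,e,True)[:,0].tolist())
P=np.array([onplane(d,*p,64)[:2] for p in k[:,0].astype(float)])
# width (support) over directions: flats at minima
w=[];A=np.arange(0,180,1)
for a in A:
    n=np.array([np.cos(np.radians(a)),np.sin(np.radians(a))]);q=P@n;w.append(np.ptp(q))
w=np.array(w);f=[(w[[b,b+60,b+120]].sum(),b) for b in range(60)];print("sum3 best",min(f),w[[min(f)[1]+i for i in(0,60,120)]])
R=S.from_euler("xyz",x["orientation"]).as_matrix();print("toolY dir deg",np.degrees(np.arctan2(R[1,1],R[0,1]))%180)
for a in A[::5]:print(a,round(w[a],1),end="; ")
n=R[:2,1];q=P@n;print("\ncentre along toolY rel TCP",(q.max()+q.min())/2-x["position"][:2]@n,"width",np.ptp(q))
n=R[:2,0];q=P@n;print("along toolX",(q.max()+q.min())/2-x["position"][:2]@n,np.ptp(q))
c=cv2.boundingRect(k);u=(c[0]+(c[2]-1)/2,c[1]+(c[3]-1)/2)
print("tri",tri(ray(d,*u),ray(t,171,242)))
cv2.imwrite("pics/w1c.png",cv2.resize(d["frame"][140:250,260:380,::-1],None,fx=5,fy=5))
E
```

```text
(293, 168, 53, 63)
3 [[318, 168], [342, 181], [345, 188], [344, 216], [319, 230], [294, 217], [296, 181]]
4 [[318, 168], [345, 188], [344, 216], [319, 230], [294, 217], [296, 181]]
5 [[318, 168], [345, 188], [344, 216], [319, 230], [294, 217], [296, 181]]
sum3 best (np.float64(147.68613350433097), 12) [50.75418369 46.41926941 50.51268041]
toolY dir deg 71.08447195908644
0 54.8; 5 53.0; 10 51.1; 15 51.6; 20 52.7; 25 53.4; 30 53.8; 35 53.9; 40 53.6; 45 53.0; 50 52.4; 55 51.5; 60 50.1; 65 48.4; 70 46.3; 75 47.6; 80 49.5; 85 51.0; 90 52.1; 95 53.0; 100 53.8; 105 54.3; 110 54.5; 115 54.2; 120 53.5; 125 52.3; 130 51.1; 135 51.4; 140 53.4; 145 55.1; 150 56.4; 155 57.2; 160 57.6; 165 57.5; 170 57.1; 175 56.1; 
centre along toolY rel TCP -0.4246436106773217 width 46.29377765081068
along toolX 2.373804668403068 57.61568089043499
tri (array([478.18052584, 224.21307845,  57.39898122]), np.float64(1.5536216069235904))
```

View pics/w1c.png

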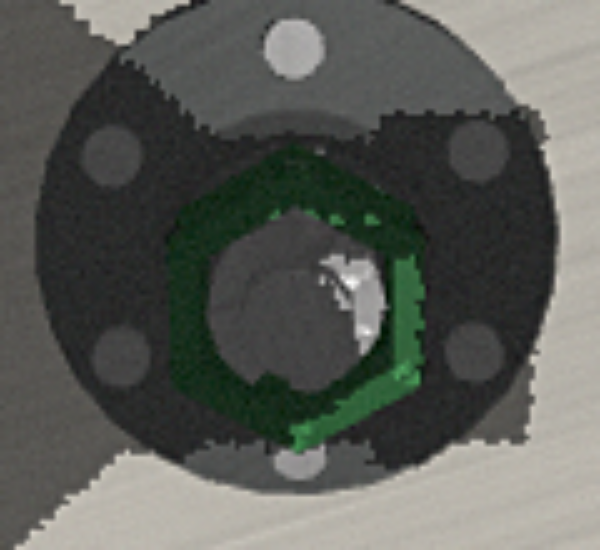

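The close view confirms the hexagon is aligned to about 1°. Its width reads 46.3 mm at z=64, which agrees with the height and centring.

```bash

python3 -m handwheel '[[0,0,20,0,0,0.5,91],[0,0,20,0,0,0.5,91],[0,0,20,0,0,0,91],[0,0,20,0,0,0,80],[0,0,15,0,0,0,70]]' 8
python3 -m handwheel '[[0,0,15,0,0,0,65],[0,0,10,0,0,0,60],[0,0,6,0,0,0,56],[0,0,4,0,0,0,54],[0,0,0,0,0,0,54]]'
python3 -m handwheel '[[0,0,0,0,0,0,51],[0,0,0,0,0,0,49],[0,0,0,0,0,0,47],[0,0,0,0,0,0,45],[0,0,0,0,0,0,40]]'
python3 -m handwheel '[[0,0,0,0,0,0,40],[0,0,0,0,0,0,40],[0,0,0,0,0,0,40]]'
```

```text
clock: 2.28
position: [477.7, 224.7, 151.1]
orientation: [-3.141, -0.001, 2.797]
contact_force: [0.1, -0.1, 0.2]
gripper_width: 0.883
grasp_force: 0.0
clock: 2.7
position: [478.7, 224.2, 117.0]
orientation: [-3.141, -0.0, 2.796]
contact_force: [0.3, 0.2, 0.4]
gripper_width: 0.591
grasp_force: 0.0
clock: 3.12
position: [479.3, 223.9, 117.9]
orientation: [3.141, 0.001, 2.795]
contact_force: [-0.8, -0.3, 3.7]
gripper_width: 0.511
grasp_force: 8.0
clock: 3.37
position: [479.3, 224.0, 117.9]
orientation: [3.141, 0.001, 2.795]
contact_force: [-0.6, -0.9, 5.5]
gripper_width: 0.508
grasp_force: 8.0
```

```bash

python3 -m handwheel '[[0,0,-0.5,0,0,0,40],[0,0,-0.5,0,0,0,40],[0,0,0,0,0,0,40],[0,0,0,0,0,0,40],[0,0,0,0,0,0,40]]'
python3 -m handwheel '[[0,0,-0.5,0,0,0,40],[0,0,-0.5,0,0,0,40],[0,0,0,0,0,0,40],[0,0,0,0,0,0,40],[0,0,0,0,0,0,40]]'
```

```text
clock: 3.78
position: [478.8, 223.8, 118.0]
orientation: [-3.141, -0.0, 2.795]
contact_force: [0.6, -0.5, -1.4]
gripper_width: 0.509
grasp_force: 8.0
clock: 4.2
position: [478.8, 223.8, 119.1]
orientation: [-3.141, -0.0, 2.795]
contact_force: [0.2, 0.4, -2.2]
gripper_width: 0.508
grasp_force: 8.0
```

```bash

python3 -m handwheel '[[0,0,0,0,0,0,40],[0,0,-0.5,0,0,0,40],[0,0,0,0,0,0,40],[0,0,0,0,0,0,40],[0,0,0,0,0,0,40]]' 25
python3 -m handwheel '[[0,0,-0.5,0,0,0,40],[0,0,0,0,0,0,40],[0,0,0,0,0,0,40]]'
```

```text
clock: 4.62
position: [478.8, 223.8, 119.5]
orientation: [-3.141, -0.0, 2.795]
contact_force: [0.0, 0.4, -5.9]
gripper_width: 0.507
grasp_force: 25.0
clock: 4.87
position: [478.8, 223.8, 119.7]
orientation: [-3.141, -0.0, 2.795]
contact_force: [1.2, 0.1, -9.8]
gripper_width: 0.507
grasp_force: 25.0
```

```bash

python3 -m handwheel '[[0,0,0,0,0,1,40],[0,0,0,0,0,1,40],[0,0,0,0,0,1,40],[0,0,0,0,0,1,40],[0,0,0,0,0,0,40]]' 
python3 -c "from h import *;print(sensors.sense()['ft_torque'])"
python3 -m handwheel '[[0,0,0,0,0,1,40],[0,0,0,0,0,1,40],[0,0,0,0,0,1,40],[0,0,0,0,0,1,40],[0,0,0,0,0,0,40]]'
python3 -c "from h import *;print(sensors.sense()['ft_torque'])"
```

```text
clock: 5.28
position: [478.8, 223.3, 120.0]
orientation: [-3.14, 0.0, 2.725]
contact_force: [2.6, -3.5, -12.4]
gripper_width: 0.508
grasp_force: 25.0
[-0.54081851 -0.46227542  0.03005912]
clock: 5.7
position: [478.7, 224.1, 120.4]
orientation: [3.141, -0.001, 2.654]
contact_force: [0.1, -1.1, -9.4]
gripper_width: 0.506
grasp_force: 25.0
[-0.17682991  0.01939527 -0.01359424]
```

```bash

python3 -m handwheel '[[0,0,0,0,0,1,40],[0,0,0,0,0,1,40],[0,0,0,0,0,1,40],[0,0,0,0,0,1,40],[0,0,0,0,0,0,40]]' 
python3 -m handwheel '[[0,0,0,0,0,1,40],[0,0,0,0,0,1,40],[0,0,0,0,0,1,40],[0,0,0,0,0,1,40],[0,0,0,0,0,0,40]]'
python3 -c "from h import *;print(sensors.sense()['ft_torque'])"
```

```text
clock: 6.12
position: [479.1, 224.0, 120.8]
orientation: [3.141, 0.0, 2.585]
contact_force: [-1.5, 0.2, -4.8]
gripper_width: 0.507
grasp_force: 25.0
clock: 6.53
position: [479.4, 224.0, 120.7]
orientation: [3.14, 0.001, 2.515]
contact_force: [-0.3, -0.7, -2.4]
gripper_width: 0.507
grasp_force: 25.0
[-0.06430964 -0.01040543  0.0205357 ]
```

```bash

python3 -m handwheel '[[0,0,-0.4,0,0,0,40],[0,0,-0.4,0,0,0,40],[0,0,0,0,0,0,40],[0,0,0,0,0,0,40]]' 
python3 -m handwheel '[[0,0,-0.4,0,0,0,40],[0,0,0,0,0,0,40],[0,0,0,0,0,0,40]]'
```

```text
clock: 6.87
position: [479.1, 223.9, 121.1]
orientation: [3.141, 0.0, 2.516]
contact_force: [0.0, 0.1, -2.9]
gripper_width: 0.505
grasp_force: 25.0
clock: 7.12
position: [479.0, 223.9, 121.3]
orientation: [3.141, 0.0, 2.516]
contact_force: [1.0, 0.2, -5.8]
gripper_width: 0.508
grasp_force: 25.0
```

```bash

python3 -m handwheel '[[0,0,-0.2,0,0,1,40],[0,0,-0.2,0,0,1,40],[0,0,-0.2,0,0,1,40],[0,0,-0.2,0,0,1,40],[0,0,0,0,0,0,40]]' 
python3 -m handwheel '[[0,0,-0.2,0,0,1,40],[0,0,-0.2,0,0,1,40],[0,0,-0.2,0,0,1,40],[0,0,-0.2,0,0,1,40],[0,0,0,0,0,0,40]]'
```

```text
clock: 7.53
position: [478.6, 223.8, 122.0]
orientation: [-3.141, -0.001, 2.445]
contact_force: [0.9, 1.2, -7.2]
gripper_width: 0.505
grasp_force: 25.0
clock: 7.95
position: [478.5, 223.7, 122.7]
orientation: [-3.141, -0.001, 2.375]
contact_force: [-0.3, -0.1, -9.3]
gripper_width: 0.504
grasp_force: 25.0
```

```bash

python3 -m handwheel '[[0,0,-0.15,0,0,1,40],[0,0,-0.15,0,0,1,40],[0,0,-0.15,0,0,1,40],[0,0,-0.15,0,0,1,40],[0,0,0,0,0,0,40]]' 
python3 -m handwheel '[[0,0,-0.15,0,0,1,40],[0,0,-0.15,0,0,1,40],[0,0,-0.15,0,0,1,40],[0,0,0,0,0,0,40],[0,0,0,0,0,0,40]]'
```

```text
clock: 8.37
position: [478.6, 223.9, 123.6]
orientation: [-3.141, -0.001, 2.305]
contact_force: [-1.7, 0.3, -9.9]
gripper_width: 0.507
grasp_force: 25.0
clock: 8.78
position: [478.7, 223.8, 124.0]
orientation: [-3.141, -0.0, 2.254]
contact_force: [-2.1, -0.6, -10.4]
gripper_width: 0.503
grasp_force: 25.0
```

```bash

python3 -m handwheel '[[0,0,-0.15,0,0,1,40],[0,0,-0.15,0,0,1,40],[0,0,0,0,0,0,40],[0,0,0,0,0,0,40]]' 
python3 -m handwheel '[[0,0,-0.1,0,0,1,40],[0,0,-0.1,0,0,1,40],[0,0,0,0,0,0,40],[0,0,0,0,0,0,40]]'
```

```text
clock: 9.12
position: [478.8, 223.8, 124.3]
orientation: [-3.141, -0.0, 2.219]
contact_force: [-2.8, 0.5, -11.3]
gripper_width: 0.507
grasp_force: 25.0
clock: 9.45
position: [479.1, 224.1, 124.8]
orientation: [3.141, -0.0, 2.184]
contact_force: [-2.3, 0.5, -10.0]
gripper_width: 0.504
grasp_force: 25.0
```

```bash

python3 -m handwheel '[[0,0,-0.1,0,0,1,40],[0,0,-0.1,0,0,1,40],[0,0,0,0,0,0,40],[0,0,0,0,0,0,40]]' 
python3 -c "from h import *;print(sensors.sense()['ft_torque'])"
python3 -m handwheel '[[0,0,0,0,0,1,40],[0,0,0,0,0,1,40],[0,0,0,0,0,0,40],[0,0,0,0,0,0,40]]'
python3 -c "from h import *;print(sensors.sense()['ft_torque'])"
```

```text
clock: 9.78
position: [479.3, 224.1, 125.0]
orientation: [3.141, -0.0, 2.149]
contact_force: [-1.6, 1.7, -9.7]
gripper_width: 0.506
grasp_force: 25.0
[ 0.15245216  0.33940659 -0.03907276]
clock: 10.12
position: [479.6, 224.1, 125.3]
orientation: [3.14, 0.0, 2.114]
contact_force: [-1.2, 1.4, -5.2]
gripper_width: 0.503
grasp_force: 25.0
[ 0.16183806  0.12561513 -0.02444537]
```

```bash

python3 -m handwheel '[[0,0,-0.4,0,0,0,40],[0,0,0,0,0,0,40],[0,0,0,0,0,0,40],[0,0,0,0,0,0,40]]'
python3 -m handwheel '[[0,0,-0.3,0,0,0,40],[0,0,0,0,0,0,40],[0,0,0,0,0,0,40],[0,0,0,0,0,0,40]]'
```

```text
clock: 10.45
position: [479.5, 224.1, 125.4]
orientation: [3.14, 0.0, 2.115]
contact_force: [0.4, 1.1, -8.0]
gripper_width: 0.506
grasp_force: 25.0
clock: 10.78
position: [479.4, 224.1, 125.5]
orientation: [3.14, 0.0, 2.115]
contact_force: [2.5, 1.9, -9.1]
gripper_width: 0.501
grasp_force: 25.0
```

```bash

python3 -m handwheel '[[0,0,0,0,0,1,40],[0,0,0,0,0,1,40],[0,0,0,0,0,0,40],[0,0,0,0,0,0,40]]'
python3 -c "from h import *;print(sensors.sense()['ft_torque'])"
python3 -m handwheel '[[0,0,0,0,0,1,40],[0,0,0,0,0,1,40],[0,0,0,0,0,0,40],[0,0,0,0,0,0,40]]'
python3 - <<'E'
from h import *
print(sensors.sense()['ft_torque'])
d=imaging.get_image("wrist");cv2.imwrite("pics/w2.png",d["frame"][:,:,::-1])
E
```

```text
clock: 11.12
position: [479.2, 223.8, 125.6]
orientation: [3.141, 0.0, 2.08]
contact_force: [3.4, 0.1, -9.6]
gripper_width: 0.502
grasp_force: 25.0
[ 0.08226112 -0.66179838 -0.08221397]
clock: 11.45
position: [479.0, 223.8, 125.8]
orientation: [3.141, -0.0, 2.045]
contact_force: [1.9, 0.7, -6.3]
gripper_width: 0.501
grasp_force: 25.0
[ 0.04169212 -0.41354601 -0.02556432]
```

View pics/w2.png

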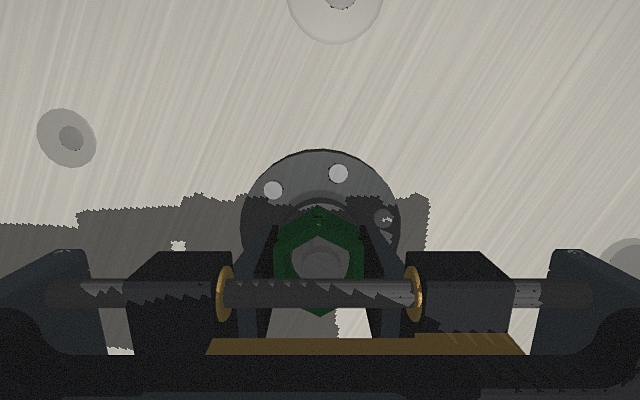

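The nut at (318,260) is still squarely in the pads and has turned with the gripper: the bolt heads now stand at other angles to it.

```bash

python3 -m handwheel '[[0,0,-0.15,0,0,1,40],[0,0,-0.15,0,0,1,40],[0,0,0,0,0,0,40],[0,0,0,0,0,0,40]]'
python3 -m handwheel '[[0,0,-0.15,0,0,1,40],[0,0,-0.15,0,0,1,40],[0,0,0,0,0,0,40],[0,0,0,0,0,0,40]]'
python3 -c "from h import *;print(sensors.sense()['ft_torque'])"
```

```text
clock: 11.83
position: [479.1, 224.1, 126.1]
orientation: [3.141, -0.0, 2.01]
contact_force: [1.6, 1.4, -4.1]
gripper_width: 0.509
grasp_force: 25.0
clock: 12.17
position: [479.4, 224.2, 126.4]
orientation: [3.14, -0.0, 1.975]
contact_force: [2.5, 1.8, -4.4]
gripper_width: 0.508
grasp_force: 25.0
[ 0.43096924 -0.4646983   0.11106758]
```

```bash

python3 -m handwheel '[[0,0,-0.5,0,0,0,40],[0,0,0,0,0,0,40],[0,0,0,0,0,0,40],[0,0,0,0,0,0,40]]'
python3 -m handwheel '[[0,0,-0.4,0,0,0,40],[0,0,0,0,0,0,40],[0,0,0,0,0,0,40],[0,0,0,0,0,0,40]]'
```

```text
clock: 12.5
position: [479.3, 224.1, 126.8]
orientation: [3.14, -0.0, 1.975]
contact_force: [3.6, 2.8, -4.0]
gripper_width: 0.507
grasp_force: 25.0
clock: 12.83
position: [479.3, 224.0, 127.0]
orientation: [3.14, -0.0, 1.975]
contact_force: [4.3, 2.7, -4.1]
gripper_width: 0.509
grasp_force: 25.0
```

```bash

python3 -m handwheel '[[0,0.3,-0.4,0,0,0,40],[0,0,-0.4,0,0,0,40],[0,0,0,0,0,0,40],[0,0,0,0,0,0,40]]'
python3 -m handwheel '[[0,0,-0.4,0,0,0,40],[0,0,-0.4,0,0,0,40],[0,0,0,0,0,0,40],[0,0,0,0,0,0,40]]'
```

```text
clock: 13.17
position: [479.4, 224.1, 127.8]
orientation: [3.141, -0.0, 1.975]
contact_force: [4.5, 2.4, -5.3]
gripper_width: 0.507
grasp_force: 25.0
clock: 13.5
position: [479.4, 224.1, 128.6]
orientation: [3.141, -0.0, 1.975]
contact_force: [4.4, 3.1, -5.4]
gripper_width: 0.506
grasp_force: 25.0
```

```bash

python3 -m handwheel '[[0,0.3,0,0,0,1,40],[0,0,0,0,0,1,40],[0,0,0,0,0,0,40],[0,0,0,0,0,0,40]]'
python3 -m handwheel '[[0,0,-0.5,0,0,0,40],[0,0,-0.5,0,0,0,40],[0,0,-0.5,0,0,0,40],[0,0,0,0,0,0,40],[0,0,0,0,0,0,40]]'
python3 -c "from h import *;print(sensors.sense()['ft_torque'])"
```

```text
clock: 13.83
position: [479.7, 224.3, 128.6]
orientation: [3.141, -0.0, 1.94]
contact_force: [3.9, 3.8, -5.8]
gripper_width: 0.509
grasp_force: 25.0
clock: 14.25
position: [479.7, 224.2, 129.9]
orientation: [3.141, -0.0, 1.94]
contact_force: [4.5, 3.8, -6.7]
gripper_width: 0.503
grasp_force: 25.0
[ 0.6042499  -0.78669088  0.10172652]
```

```bash

python3 -m handwheel '[[0.3,0.5,0,0,0,0,40],[0.2,0.5,0,0,0,0,40],[0,0,0,0,0,0,40],[0,0,0,0,0,0,40]]'
python3 -m handwheel '[[0,0,-0.5,0,0,0,40],[0,0,-0.5,0,0,0,40],[0,0,-0.5,0,0,0,40],[0,0,0,0,0,0,40],[0,0,0,0,0,0,40]]'
python3 -c "from h import *;print(sensors.sense()['ft_torque'])"
```

```text
clock: 14.58
position: [479.8, 224.4, 129.9]
orientation: [-3.14, 0.001, 1.94]
contact_force: [2.8, 0.1, -5.7]
gripper_width: 0.507
grasp_force: 25.0
clock: 15.0
position: [479.8, 224.7, 131.5]
orientation: [-3.14, 0.0, 1.94]
contact_force: [0.9, -0.3, -6.8]
gripper_width: 0.508
grasp_force: 25.0
[-0.07083636 -0.26640048  0.10021631]
```

```bash

python3 -m handwheel '[[0,0,-1,0,0,0,40],[0,0,-1,0,0,0,40],[0,0,-1,0,0,0,40],[0,0,0,0,0,0,40]]'
python3 -m handwheel '[[0,0,-1,0,0,0,40],[0,0,-1,0,0,0,40],[0,0,-1,0,0,0,40],[0,0,0,0,0,0,40]]'
python3 -c "from h import *;print(sensors.sense()['ft_torque'])"
```

```text
clock: 15.33
position: [480.1, 225.0, 135.2]
orientation: [3.141, -0.0, 1.94]
contact_force: [-0.6, 0.3, -2.5]
gripper_width: 0.504
grasp_force: 25.0
clock: 15.67
position: [480.4, 225.0, 138.0]
orientation: [3.141, -0.0, 1.94]
contact_force: [-1.4, 0.3, -2.6]
gripper_width: 0.507
grasp_force: 25.0
[-0.04785975  0.03269691  0.02518914]
```

Free. Draw it straight up and check with the cameras.

```bash

python3 -m handwheel '[[0,0,-2,0,0,0,40],[0,0,-3,0,0,0,40],[0,0,-3,0,0,0,40],[0,0,-3,0,0,0,40],[0,0,-3,0,0,0,40]]'
python3 -m handwheel '[[0,0,-4,0,0,0,40],[0,0,-4,0,0,0,40],[0,0,-4,0,0,0,40],[0,0,-4,0,0,0,40],[0,0,-4,0,0,0,40]]'
python3 -m handwheel '[[0,0,-6,0,0,0,40],[0,0,-6,0,0,0,40],[0,0,-6,0,0,0,40],[0,0,-6,0,0,0,40],[0,0,0,0,0,0,40]]' 30
python3 - <<'E'
from h import *
x=sensors.sense();print(x["joint_positions"].round(3))
d=imaging.get_image("scene");cv2.imwrite("pics/s2.png",cv2.resize(d["frame"][90:230,360:560,::-1],None,fx=4,fy=4))
E
```

```text
clock: 16.08
position: [480.3, 224.9, 152.0]
orientation: [3.141, -0.0, 1.94]
contact_force: [-0.5, 0.6, -2.4]
gripper_width: 0.502
grasp_force: 25.0
clock: 16.5
position: [480.3, 224.9, 172.1]
orientation: [3.141, -0.0, 1.94]
contact_force: [-0.5, -0.2, -2.4]
gripper_width: 0.505
grasp_force: 25.0
clock: 16.92
position: [480.9, 225.2, 197.2]
orientation: [3.139, -0.0, 1.94]
contact_force: [0.3, 0.6, -2.5]
gripper_width: 0.505
grasp_force: 30.0
[0.416 0.331 1.808 0.    1.    0.047]
```

View pics/s2.png

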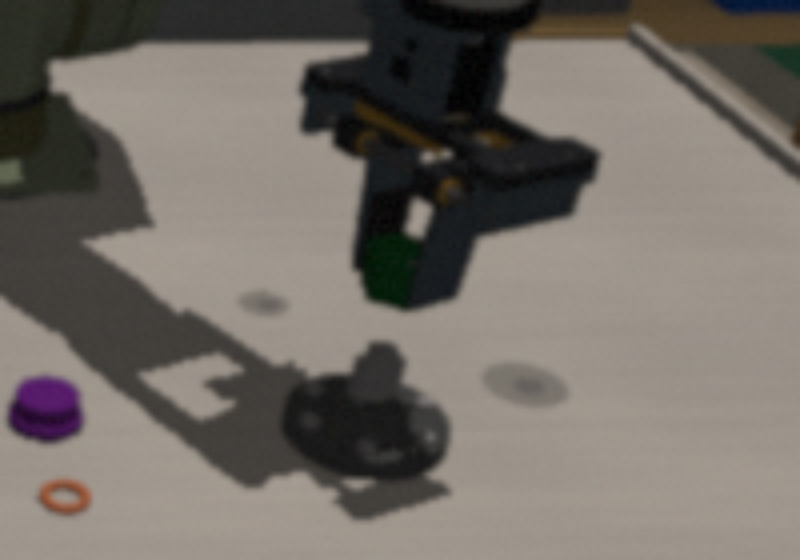

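The nut hangs level in the pads at (400,270) of the crop, well above the bare spigot; the cover and washer are untouched. Next I swing it over to the tray.

```bash

python3 -m handwheel '[[-10,2,0,0,0,1,40],[-18,5,0,0,0,2,40],[-22.8,6,0,0,0,2.3,40],[-22.8,6,0,0,0,2.3,40],[-22.8,6,0,0,0,2.3,40]]' >/dev/null
python3 -m handwheel '[[-22.8,6,0,0,0,2.3,40],[-22.8,6,0,0,0,2.3,40],[-22.8,6,0,0,0,2.3,40],[-22.8,6,0,0,0,2.3,40],[-22.8,6,0,0,0,2.3,40]]' >/dev/null
python3 -m handwheel '[[-22.8,6,0,0,0,2.3,40],[-22.8,6,0,0,0,2.3,40],[-22.8,6,0,0,0,2.3,40],[-22.8,6,0,0,0,2.3,40],[-22.8,6,0,0,0,2.3,40]]' 
python3 -m handwheel '[[-22.8,6,0,0,0,2.3,40],[-22.8,6,0,0,0,2.3,40],[-18,5,0,0,0,2,40],[-10,3,0,0,0,1,40],[0,0,0,0,0,0,40]]'
```

```text
clock: 18.22
position: [595.8, -87.2, 194.9]
orientation: [-3.141, 0.0, 1.363]
contact_force: [0.3, -0.2, -2.7]
gripper_width: 0.506
grasp_force: 30.0
clock: 18.63
position: [596.4, -163.9, 195.0]
orientation: [-3.141, 0.001, 1.23]
contact_force: [-0.2, -0.7, -2.8]
gripper_width: 0.501
grasp_force: 30.0
```

```bash

python3 -m handwheel '[[-15,1,0,0,0,0,40],[-20,1,0,0,0,0,40],[-20,1,0,0,0,0,40],[-14,0,0,0,0,0,40],[0,0,0,0,0,0,40]]'
python3 - <<'E'
from h import *
x=sensors.sense();d=imaging.get_image("wrist");t=imaging.get_image("top")
cv2.imwrite("pics/w3.png",d["frame"][:,:,::-1])
m=mask(d["frame"],*B);k=blob(m);q=cv2.approxPolyDP(cv2.convexHull(k),6,True)[:,0].astype(float)
for p in q:print(p,onplane(d,*p,22).round(1))
for X in([640,-142.4,22],[666,-299,22],[510,-324,22],[484.5,-168,22]):print("rim->px",proj(d,np.array(X)).round())
E
```

```text
clock: 19.05
position: [575.7, -229.5, 195.5]
orientation: [-3.141, 0.001, 1.232]
contact_force: [0.6, 0.3, -2.2]
gripper_width: 0.504
grasp_force: 30.0
[361.  78.] [ 640.2 -144.2   22. ]
[439. 241.] [ 665.5 -298.3   22. ]
[401. 260.] [ 628.3 -305.1   22. ]
[244. 248.] [ 497.6 -246.4   22. ]
[194. 173.] [ 484.9 -169.    22. ]
rim->px [360.  76.]
rim->px [440. 241.]
rim->px [288. 314.]
rim->px [193. 172.]
```

View pics/w3.png

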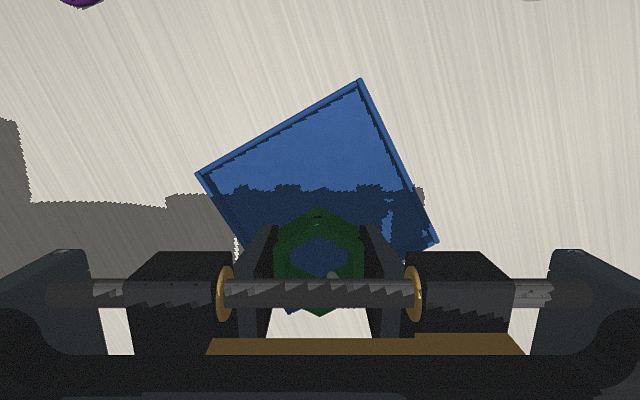

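The wrist view shows the nut at (318,260) over the tray. The far tray corners, (361,78), (439,241) and (194,173), match the top-view estimate within 2 px, which also confirms the rim height of 22 mm.

```bash

python3 -m handwheel '[[0,0,12,0,0,0,40],[0,0,16,0,0,0,40],[0,0,16,0,0,0,40],[0,0,16,0,0,0,40],[0,0,12,0,0,0,40]]'
python3 -m handwheel '[[0,0,10,0,0,0,40],[0,0,6,0,0,0,40],[0,0,4,0,0,0,40],[0,0,1,0,0,0,40],[0,0,0,0,0,0,40]]'
python3 -m handwheel '[[0,0,0.7,0,0,0,40],[0,0,0.7,0,0,0,40],[0,0,0.6,0,0,0,40],[0,0,0,0,0,0,40]]'
```

```text
clock: 19.57
position: [576.6, -226.0, 122.3]
orientation: [-3.14, -0.001, 1.235]
contact_force: [-0.1, -0.2, -2.9]
gripper_width: 0.505
grasp_force: 30.0
clock: 19.98
position: [577.0, -227.4, 102.8]
orientation: [3.141, -0.0, 1.234]
contact_force: [0.4, -0.1, -2.0]
gripper_width: 0.508
grasp_force: 30.0
clock: 20.32
position: [576.8, -227.6, 100.8]
orientation: [3.141, -0.0, 1.233]
contact_force: [-0.6, -0.1, -2.2]
gripper_width: 0.505
grasp_force: 30.0
```

```bash

python3 -m handwheel '[[0,0,1,0,0,0,40],[0,0,1,0,0,0,40],[0,0,1,0,0,0,40],[0,0,1,0,0,0,40],[0,0,0,0,0,0,40]]'
python3 -m handwheel '[[0,0,1,0,0,0,40],[0,0,1,0,0,0,40],[0,0,0.7,0,0,0,40],[0,0,0,0,0,0,40]]'
python3 -m handwheel '[[0,0,0.5,0,0,0,40],[0,0,0.5,0,0,0,40],[0,0,0.5,0,0,0,40],[0,0,0,0,0,0,40]]'
```

```text
clock: 20.73
position: [576.6, -227.5, 96.3]
orientation: [-3.141, -0.0, 1.233]
contact_force: [-0.2, 0.6, -2.6]
gripper_width: 0.506
grasp_force: 30.0
clock: 21.07
position: [576.7, -227.5, 93.7]
orientation: [-3.141, -0.0, 1.233]
contact_force: [-0.5, 0.2, -2.8]
gripper_width: 0.506
grasp_force: 30.0
clock: 21.4
position: [576.7, -227.5, 92.3]
orientation: [-3.141, -0.0, 1.233]
contact_force: [-0.1, 0.9, -2.2]
gripper_width: 0.505
grasp_force: 30.0
```

```bash

python3 -m handwheel '[[0,0,0.5,0,0,0,40],[0,0,0.5,0,0,0,40],[0,0,0,0,0,0,40],[0,0,0,0,0,0,40]]'
python3 -m handwheel '[[0,0,0.5,0,0,0,40],[0,0,0.5,0,0,0,40],[0,0,0,0,0,0,40],[0,0,0,0,0,0,40]]'
```

```text
clock: 21.73
position: [576.7, -227.5, 91.3]
orientation: [-3.141, -0.0, 1.233]
contact_force: [-0.5, -0.5, -2.7]
gripper_width: 0.506
grasp_force: 30.0
clock: 22.07
position: [576.7, -227.5, 90.3]
orientation: [-3.141, -0.0, 1.233]
contact_force: [0.5, 0.5, -2.8]
gripper_width: 0.503
grasp_force: 30.0
```

```bash

python3 -m handwheel '[[0,0,0.5,0,0,0,40],[0,0,0.5,0,0,0,40],[0,0,0,0,0,0,40],[0,0,0,0,0,0,40]]'
python3 -m handwheel '[[0,0,0.5,0,0,0,40],[0,0,0,0,0,0,40],[0,0,0,0,0,0,40]]'
```

```text
clock: 22.4
position: [576.7, -227.5, 89.4]
orientation: [-3.142, -0.0, 1.233]
contact_force: [0.2, -0.5, -2.6]
gripper_width: 0.503
grasp_force: 30.0
clock: 22.65
position: [576.8, -227.6, 89.0]
orientation: [3.141, -0.0, 1.233]
contact_force: [0.2, -1.3, -1.4]
gripper_width: 0.506
grasp_force: 30.0
```

```bash

python3 -m handwheel '[[0,0,0.4,0,0,0,40],[0,0,0,0,0,0,40],[0,0,0,0,0,0,40]]'
python3 -m handwheel '[[0,0,0.3,0,0,0,40],[0,0,0,0,0,0,40],[0,0,0,0,0,0,40]]'
```

```text
clock: 22.9
position: [576.8, -227.6, 89.0]
orientation: [3.141, -0.0, 1.233]
contact_force: [-0.8, 1.3, 2.3]
gripper_width: 0.504
grasp_force: 30.0
clock: 23.15
position: [576.8, -227.5, 89.0]
orientation: [3.141, -0.0, 1.233]
contact_force: [-1.5, 0.8, 5.5]
gripper_width: 0.511
grasp_force: 30.0
```

Landed on the floor at TCP z=89, as expected. Now release gently and go up.

```bash

python3 -m handwheel '[[0,0,0,0,0,0,46],[0,0,0,0,0,0,48],[0,0,0,0,0,0,52],[0,0,0,0,0,0,58],[0,0,0,0,0,0,62]]' 5
python3 -m handwheel '[[0,0,0,0,0,0,66],[0,0,-3,0,0,0,66],[0,0,-8,0,0,0,66],[0,0,-12,0,0,0,66],[0,0,-16,0,0,0,66]]'
python3 -m handwheel '[[0,0,-20,0,0,0,66],[0,0,-25,0,0,0,66],[0,0,-25,0,0,0,66],[0,0,0,0,0,0,66],[0,0,0,0,0,0,66]]'
python3 - <<'E'
from h import *
d=imaging.get_image("wrist")
cv2.imwrite("pics/w4.png",d["frame"][:,:,::-1])
m=mask(d["frame"],(40,60,15),(90,255,255));k=blob(m);x,y,w,h=cv2.boundingRect(k);print(x,y,w,h,onplane(d,x+w/2,y+h/2,35))
E
```

```text
clock: 23.57
position: [576.8, -227.6, 87.9]
orientation: [-3.141, -0.0, 1.233]
contact_force: [-0.2, -0.1, 0.4]
gripper_width: 0.664
grasp_force: 0.0
clock: 23.98
position: [576.4, -227.4, 127.7]
orientation: [-3.14, -0.0, 1.233]
contact_force: [0.0, -0.0, -0.9]
gripper_width: 0.723
grasp_force: 0.0
clock: 24.4
position: [577.6, -227.9, 200.2]
orientation: [3.136, 0.0, 1.233]
contact_force: [0.2, 0.6, -0.1]
gripper_width: 0.728
grasp_force: 0.0
289 171 55 66 [ 577.00989856 -225.44224109   35.        ]
```

View pics/w4.png

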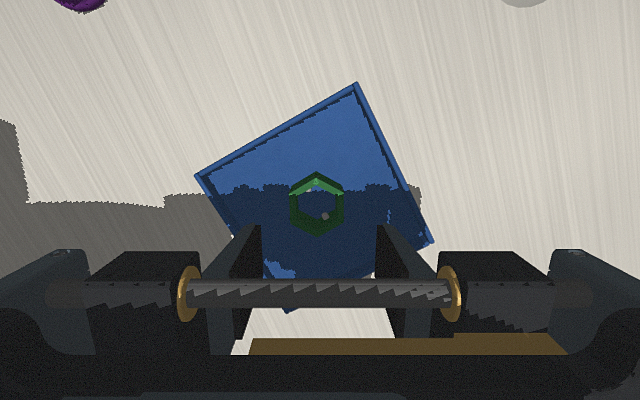

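The nut lies flat in the tray at (316,204), about 6 mm from its centre, and the gripper is clear.

```bash
python3 -c "from bench import arm;print(arm.sign_off())"
```

```text
the job is handed in; nothing more can be done
None
```

The gland nut came off the spigot after about 49° of clockwise turn and now lies flat, same way up, about 6 mm from the centre of the blue tray; I released it and handed the job in, and the hand-in returned no verdict.

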